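# Close the press mould on its dowels and hold it pressed

### The arm

A 7-joint arm with a two-finger parallel gripper is mounted at the origin on the work surface. World frame = base frame: x ahead of the robot, y to its left, z up, the work surface at z = 0. Lengths are in m, angles in rad, forces in N, time in s.
With the tool pointing down it reaches from about 0.4 to 0.875 m from the base axis. Payload 19.3 kg.
Tool frame: the origin (TCP) lies midway between the tips of the shut fingers; the grasp point (between the pads) lies 19 mm behind it (bot.tcp_to_grasp is the distance from the TCP to the grasp point, in m); z points along the fingers, y is the direction in which the jaws open and shut (so a half turn about z gives the same grasp; the last joint's range is limited). The gripper opens to 85 mm and grips with 20 to 120 N. Pads are 22 mm wide; open, the fingers measure 114 mm over their backs; the gripper's body (76 mm by 85 mm) begins 54 mm behind the grasp point. The pads swing forward as they close: fully open they stand 13 mm farther back than shut.
Start: joints at [-1.182, 0.521, -0.036, 1.599, 0.021, 1.021, -0.113], TCP at [0.277, 0.56, 0.206] pointing down, gripper open.
Joint ranges: [-2.91, 2.91], [-0.3, 2.13], [-1.5, 1.42], [0.17, 2.43], [-1.26, 4.41], [0.16, 1.93], [-2.52, 2.52]. Speed limits (rad/s): [1.89, 1.89, 2.39, 2.39, 3.01, 3.01, 3.01].

### API

Orientations are given as [roll, pitch, yaw] about the fixed x, y, z axes, in that order (R = Rz(yaw) Ry(pitch) Rx(roll)).
In Python, from workcell import bot gives the robot as it stands. The module is installed in compiled form; this text tells all that it offers.
- The arm moves only by the tool drive_tool, never from a script. Its argument "series" is a list of rows, each a list of 5 numbers: the opening in per cent of the stroke, from 0 (shut) to 100 (fully open), then the shift along the world's x, y, z in m, then the turn about the world's z in rad. A call has 1 to 12 rows; each row shifts and turns the pose as measured when the row begins; what a row does not reach is not made up. A row lasts 1/10 s, in which the tool goes at most 50 mm and 8.59 degrees, less where a joint would pass 70% of its speed; a pose out of reach is approached as far as the arm can. A call with a gripper value outside its range is refused whole. The fingers move at their own pace and stop on an object; "newtons" is the grip in N (left out, the last holds). Time passes only in rows, so rows that do not move let the fingers close. It gives the time, the measured TCP pose, the force and the opening at its end, in the units of the state.
- bot.observe(): the state, without advancing time (a new reading comes with each control period).
- bot.grab_frame(name): name is "scene" or "top" or "wrist"; returns the picture (384x512x3 uint8, red, green, blue); there is no depth.
- bot.camera_info(name): a dict with "fx", "fy", "cx", "cy" (pixels), "cam_to_world" (4x4, takes a point from camera to world coordinates). Camera axes: x right, y down, z forward; pixel columns grow to the right and rows downward; lengths in m; the calibration is good to about 2 mm. A picture is of the moment at which its call begins: read the wrist's pose just before it. camera_info takes no time and is no camera call; for the wrist camera it gives the pose at the moment of the call.
- bot.job_done(): hands the job in, once; it reports no verdict.
Trained networks look in the newest picture that a camera, given by its name, has taken for a name from the list of things; names that differ only in an ending like _2 or _b are one class to them, and where a whole thing is asked for, a point or a joint stands for the part that bears it (a point fixed in the world has none). Each returns a list of dicts, best first, with "conf" (0 to 1); they miss things now and then, are a little off and sometimes report something else, mostly with a low value. They report only what shows in the picture. A call takes as long as a camera call. They do not tell look-alikes from the thing itself.
- bot.masks_of(camera, target): "mask" (384x512 bool, what is visible of it) and "point" ([column, row] in pixels, amid what is visible of it).
The state is a dict: "clock": time; "qpos": joint angles; "qd": joint speeds; "joint_efforts": joint torques, N m; "position": TCP position; "tool_rot": TCP orientation; "force": force on the tool from outside, world axes, zero at the start; "moment": the same for the moment, N m; "grip_width": finger opening in m.
Only numpy, scipy, OpenCV 4.12 (cv2) and the standard library are available. Lean on these libraries where they do the work, as an engineer would, in place of code of your own. Each camera call takes 0.05 s, during which the arm holds its last target.

### The job

Close the wooden press mould to flatten the card lying in it: lift the loose top half by its handle block, fit it over the two dowels of the lower half in the sprung jig, tongue over tongue, so that it sits flush, then push the pair down until the sprung bed has sunk well past half of its travel. Do not ram it, and leave the glue bottle, the tape roll and the cutter where they are. Finish while holding: the program ends with the arm still pressing the closed mould down, nothing let go.

Things in the scene. Friction and masses are not known exactly. Their poses are not given: they have to be found in the camera images.
- top_handle (a point): Handle block of the loose top half of the mould: wood, 60 (x) x 24 (y) x 40 mm tall, standing in the middle of the plywood plate (see top_half), gripped across its 24 mm. This point: on its centre line, 45 mm above the plate's underside, 25 mm above the plate's top face, 15 mm below the handle's top. x points to the plate's tongue, z up.
- top_half: Top half, lying flat on the table, 0.2 to 0.4 kg: plywood plate 150 (x) x 90 (y) x 20 mm, with a tongue 25 long, 40 wide in the middle of its +x end. Origin: centre of the plate's underside (tongue not counted), axes as its handle. Upright through holes of 14 mm with 2 mm chamfers at x +55, y 0 and x -55, y +22 mm: they fit the dowels one way round only.
- bed_seat (a point): Lower half: sprung plywood bed in the jig, same outline as the top half. Point: centre of its upper face (tongue not counted), 53 mm above the table, sinking with the bed; x to its tongue, z up. Steel dowels at x +55, y 0 and x -55, y +22 mm: 12 mm thick, 30 tall, top 10 mm tapering to 5 mm. Closed: top_handle 45 mm above this point, same axes, dowel tips 10 mm proud of the plate.
- bed (a joint): How far the sprung bed is pushed down, m: 0 = up (also with the top half merely resting on it), 0.014 = on its stop. Spring 1.2 N per mm: with the top half on, it starts to sink at about 3 N of push and takes about 11 N at 7 mm, 20 N at 14 mm (1 N more or less with the top half's weight).
- jig: Pressing jig, fixed to the table: dark steel base plate 230 (x) x 130 (y) x 15 mm that carries the sprung bed, with a thin white card on it (no obstacle). Origin: centre of its underside; axes as bed_seat. It stands on the left with the top half on the right, or the other way round.
- glue: Bystander: white glue bottle with a cap, 48 mm in diameter, 150 mm tall, at one side; origin at the centre of its foot.
- tape: Bystander: paper tape roll lying flat beyond the work, 90 mm in diameter, 24 mm high; origin at the centre of its underside.
- cutter: Bystander: white hand cutter lying flat at one side, about 160 x 26 x 21 mm; origin on the table under its grip's middle.
Not all that is in view belongs to the job. Several things have the shape of the top_half; the one meant has the colours described above.

How it is judged:
By the outcome, as a careful person would: the job done as asked, in the order asked, and still so for the second after the job is handed in, while the arm keeps its last pose, push and grip.
It also fails if it takes over 42 s, if anything falls off the work surface, if the arm or the gripper's body presses on something with over 40 N, if the wrist force passes 120 N, or if a joint passes its speed limit or range.

## Working session

There is one attempt and no reset: what is moved stays moved. The work goes in short steps, Python scripts to look and compute and a tool call to move; the robot and the scene stay as the last step left them, time stands still between calls to the robot, and variables do not carry over. Pictures are saved under pics/ and viewed, and the job is handed in when it is done.

Besides the shell and the picture viewer there is one more tool, called after ">>>" as name(argument=value, ...) on one line, values as JSON. drive_tool: Moves the arm, as the interface text tells. Its arguments: {"type":"object","properties":{"series":{"type":"array","items":{"type":"array","items":{"type":"number"}}},"newtons":{"type":"number"}},"required":["series"]}

```bash
mkdir -p pics
cat > h.py <<'E'
import numpy as np,cv2
from workcell import bot
def ray(cam,uv):
    c=bot.camera_info(cam);T=np.array(c["cam_to_world"])
    d=T[:3,:3]@np.array([(uv[0]-c["cx"])/c["fx"],(uv[1]-c["cy"])/c["fy"],1.]);return T[:3,3],d
def atz(cam,uv,z):
    o,d=ray(cam,uv);return o+d*(z-o[2])/d[2]
def proj(cam,p):
    c=bot.camera_info(cam);T=np.linalg.inv(np.array(c["cam_to_world"]));q=T[:3,:3]@np.array(p)+T[:3,3]
    return np.array([c["fx"]*q[0]/q[2]+c["cx"],c["fy"]*q[1]/q[2]+c["cy"]])
def save(im,n): cv2.imwrite("pics/"+n,cv2.cvtColor(im,cv2.COLOR_RGB2BGR))
E
python3 - <<'E'
from h import *
np.set_printoptions(precision=4,suppress=True)
s=bot.observe();print(s)
a=bot.grab_frame("top");save(a,"top0.png");np.save("top0.npy",a)
for t in ["top_half","top_handle","jig","glue","tape","cutter"]:
    for m in bot.masks_of("top",t):
        print(t,round(m["conf"],2),m["point"],m["mask"].sum())
b=bot.grab_frame("scene");save(b,"scene0.png")
for c in ["top","scene","wrist"]:
    i=bot.camera_info(c);print(c,i["fx"],i["cx"],i["cy"],np.array(i["cam_to_world"]))
E
```

```text
{'clock': 0.0, 'qpos': array([-1.1822,  0.522 , -0.0363,  1.6   ,  0.0212,  1.0211, -0.1128]), 'qd': array([ 0.0017, -0.0009,  0.001 , -0.0009, -0.0001,  0.0002, -0.001 ]), 'joint_efforts': array([  0.0004, -92.709 ,   1.9796, -36.9956,   0.0178,   0.0076,
        -0.    ]), 'position': array([0.2767, 0.56  , 0.2053]), 'tool_rot': array([-3.1404,  0.0001,  2.6828]), 'force': array([ 0.5018,  0.5356, -0.0828]), 'moment': array([ 0.0182,  0.0262, -0.0102]), 'grip_width': 0.0855353338494301}
top_half 0.76 [115.0, 291.2] 1757
top_half 0.7 [157.9, 104.5] 1530
top_half 0.64 [188.1, 257.9] 1643
top_handle 0.94 [192.4, 261.4] 1659
top_handle 0.81 [114.0, 289.1] 1709
top_handle 0.8 [239.8, 201.9] 1553
top_handle 0.57 [189.3, 170.2] 1592
glue 0.67 [98.5, 211.3] 372
glue 0.43 [426.7, 205.0] 475
tape 0.51 [281.1, 93.2] 279
cutter 0.58 [428.0, 201.5] 477
top 422.00549102640775 260.7476403592947 186.7324833583304 [[ 0.0023 -0.996   0.0888  0.4264]
 [-1.     -0.0023  0.0003  0.0057]
 [-0.0001 -0.0888 -0.9961  1.2982]
 [ 0.      0.      0.      1.    ]]
scene 413.02165210830265 255.31625768995002 191.31729859530353 [[-0.494   0.4554 -0.7407  1.5656]
 [ 0.8691  0.2815 -0.4066  0.5651]
 [ 0.0233 -0.8446 -0.5349  0.8151]
 [ 0.      0.      0.      1.    ]]
wrist 333.56579490133316 255.83462936923544 193.3887865898393 [[ 0.442   0.8577  0.2625  0.2095]
 [ 0.897  -0.4225 -0.1302  0.5941]
 [-0.0008  0.293  -0.9561  0.3734]
 [ 0.      0.      0.      1.    ]]
```

View pics/top0.png

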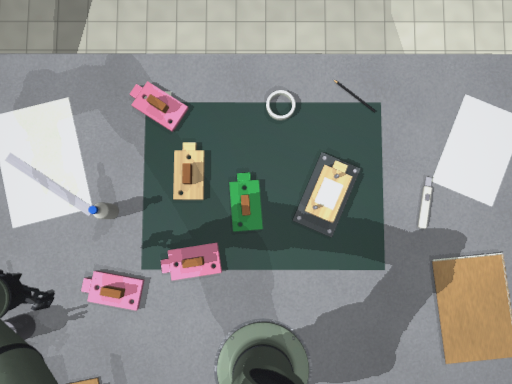

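View pics/scene0.png

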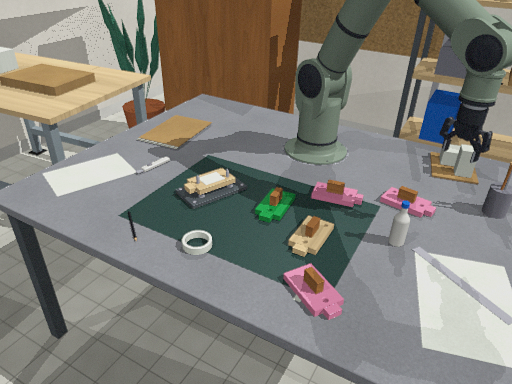

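Candidates: three pink ones at (158,106), (193,262) and (113,290), a green one at (245,203), and a plywood-coloured one at (188,173). Only the last has the plywood colour described. I'll confirm it in a crop.

Run:
```python
from h import *
a=np.load("top0.npy")
save(cv2.resize(a[130:250,150:270],None,fx=4.5,fy=4.5,interpolation=cv2.INTER_CUBIC),"c1.png")
save(cv2.resize(a[140:245,280:375],None,fx=5,fy=5,interpolation=cv2.INTER_CUBIC),"c2.png")
```

```text
(no output)
```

View pics/c1.png

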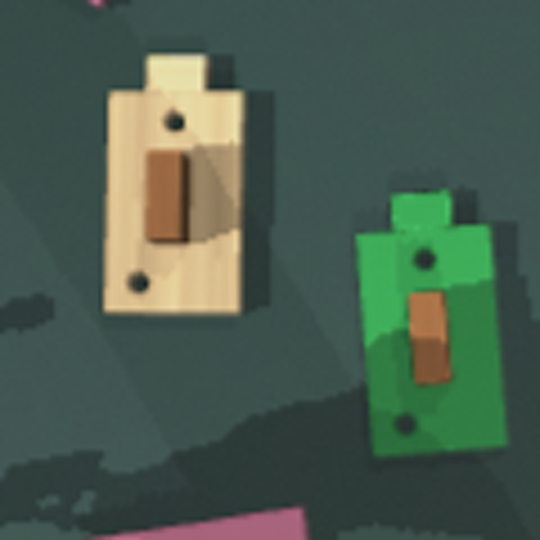

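View pics/c2.png

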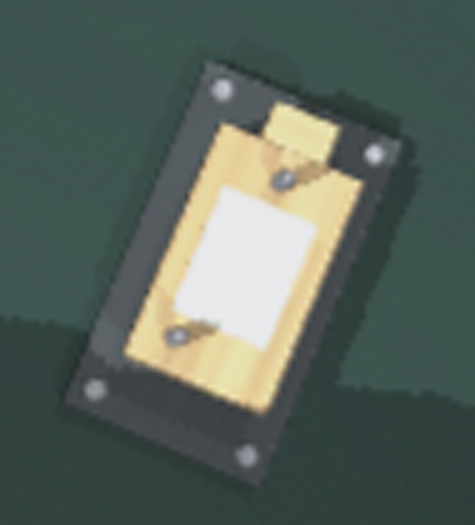

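The crop confirms it: the plywood one at (188,173) has its tongue up in the image and its holes at about (188,156) and (180,192). The jig is on the right at about (329,195), also with its tongue up, and its dowels are visible. Next I fit the poses.

```bash
cat >> h.py <<'E'
from scipy.optimize import least_squares
def fit(cam,model,px,x0):
    model=np.array(model,float);px=np.array(px,float)
    def W(p):
        c,s=np.cos(p[2]),np.sin(p[2]);return np.c_[p[0]+c*model[:,0]-s*model[:,1],p[1]+s*model[:,0]+c*model[:,1],model[:,2]]
    f=lambda p:(np.array([proj(cam,w) for w in W(p)])-px).ravel()
    r=least_squares(f,x0,loss="soft_l1");return r.x,f(r.x).reshape(-1,2)
E
python3 - <<'E'
from h import *
np.set_printoptions(precision=4,suppress=True)
def cv(l,s,ox,oy): return [((u+.5)/s-.5+ox,(v+.5)/s-.5+oy) for u,v in l]
z=.02
M=[(.075,.045,z),(.075,-.045,z),(-.075,-.045,z),(-.075,.045,z),(.055,0,z),(-.055,.022,z),(.1,.02,z),(.1,-.02,z)]
P=cv([(108,90),(244,92),(241,313),(104,313),(175,121),(138,282),(147,54),(207,55)],4.5,150,130)
p,e=fit("top",M,P,[.45,.2,0]);print("top",p);print(e)
z=.053
M=[(.075,.045,z),(.075,-.045,z),(-.075,-.045,z),(-.075,.045,z),(.1,.02,z),(.1,-.02,z),(.055,0,.083),(-.055,.022,.083)]
P=cv([(221,124),(363,183),(265,412),(125,354),(276,103),(340,127),(289,178),(180,334)],5,280,140)
p,e=fit("top",M,P,[.45,-.2,-.4]);print("bed",p);print(e)
z=.015
M=[(.115,.065,z),(.115,-.065,z),(-.115,-.065,z),(-.115,.065,z)]
P=cv([(207,62),(401,141),(260,484),(66,398)],5,280,140)
p,e=fit("top",M,P,[.45,-.2,-.4]);print("jig",p);print(e)
P=cv([(410,292),],4.5,150,130)
for n,uv,z in [("glue",(98,211),.15),("green",(245,203),.02),("tape",(281,104),.024)]: print(n,atz("top",uv,z))
E
```

```text
top [ 0.5779  0.2273 -0.0029]
[[ 0.4402  0.2963]
 [-0.4187  0.0022]
 [-0.6055 -0.2321]
 [ 0.1701 -0.3859]
 [ 0.0998 -0.059 ]
 [ 0.3418 -0.033 ]
 [ 0.1067  0.29  ]
 [-0.1986  0.1344]]
bed [ 0.5188 -0.1939 -0.4068]
[[ 0.2723 -0.2977]
 [-0.1546 -0.1457]
 [ 0.0507  0.5742]
 [-0.1473 -0.0143]
 [ 0.251  -0.4211]
 [-0.1331  0.0737]
 [-0.1135 -0.171 ]
 [-0.0088  0.4427]]
jig [ 0.5204 -0.1939 -0.4027]
[[ 0.0662 -1.0515]
 [ 0.4592 -0.3315]
 [ 0.1203  0.489 ]
 [-0.7456  0.6794]]
glue [0.4615 0.4482 0.15  ]
green [0.4907 0.0537 0.02  ]
tape [ 0.7964 -0.0558  0.024 ]
```

>>> drive_tool(series=[[100,0.03,-0.033,0.002,0.046],[100,0.03,-0.033,0.002,0.046],[100,0.03,-0.033,0.002,0.046],[100,0.03,-0.033,0.002,0.046],[100,0.03,-0.033,0.0,0.046],[100,0.03,-0.033,0.0,0.046],[100,0.03,-0.033,0.0,0.046],[100,0.03,-0.033,0.0,0.046],[100,0.03,-0.033,0.0,0.046],[100,0.02,-0.02,0.0,0.046]])

```text
clock: 1.4
position: [0.5712, 0.2329, 0.2144]
tool_rot: [3.141, -0.001, -3.113]
force: [0.3, 0.5, 0.3]
grip_width: 0.0856
```

>>> drive_tool(series=[[100,0.007,-0.006,-0.03,-0.03],[100,0.0,0.0,0.0,0.0]])

```text
clock: 1.6
position: [0.5815, 0.2218, 0.184]
tool_rot: [-3.141, 0.001, 3.134]
force: [-0.9, -0.1, 0.0]
grip_width: 0.0856
```

Run:
```python
from h import *
np.set_printoptions(precision=4,suppress=True)
s=bot.observe();print(s["position"],s["tool_rot"],s["clock"])
a=bot.grab_frame("wrist")
for x,y,z in [(0,0,.06),(.055,0,.02),(-.055,.022,.02),(.075,.045,.02),(.075,-.045,.02),(-.075,.045,.02),(-.075,-.045,.02),(.03,.012,.06),(.03,-.012,.06),(-.03,.012,.06),(-.03,-.012,.06)]:
    u=proj("wrist",(.5779+x,.2273+y,z));cv2.circle(a,(int(round(u[0])),int(round(u[1]))),2,(255,0,0),-1)
save(cv2.resize(a,None,fx=1.5,fy=1.5),"w1.png")
```

```text
[0.5815 0.2218 0.184 ] [-3.1413  0.0008  3.1343] 1.6
```

View pics/w1.png

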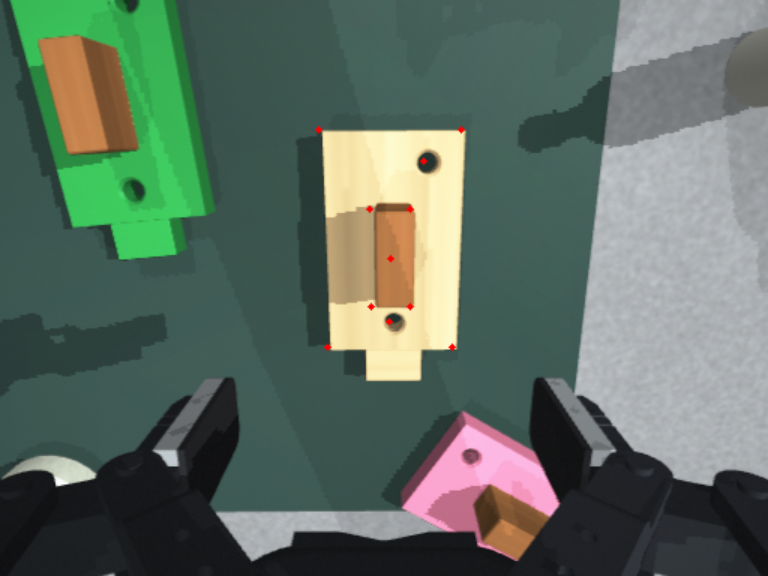

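Run:
```python
from h import *
np.set_printoptions(precision=4,suppress=True)
z=.02
M=[(-.075,-.045,z),(-.075,.045,z),(.075,.045,z),(.075,-.045,z),(-.055,.022,z),(.055,0,z),(.1,.02,z),(.1,-.02,z)]
P=np.array([(322,130),(465,130),(457,349),(331,349),(428,161),(394.5,322),(421,380),(366,380)])/1.5
p,e=fit("wrist",M,P,[.578,.227,0]);print("top",p);print(e)
```

```text
top [0.579  0.2305 0.0012]
[[ 0.691   0.7166]
 [-0.2465  0.1314]
 [-0.7039 -0.9212]
 [ 0.4643 -0.4621]
 [-0.1336  1.2317]
 [-0.4602  0.0755]
 [-0.0883 -0.6913]
 [ 0.5008 -0.4948]]
```

>>> drive_tool(series=[[100,-0.003,0.007,-0.03,0.007],[100,0,0,-0.04,0],[100,0,0,-0.03,0],[100,0,0,-0.02,0],[100,0,0,0,0]])

```text
clock: 2.15
position: [0.5789, 0.2381, 0.071]
tool_rot: [3.134, 0.011, -3.13]
force: [-0.4, 0.1, 1.2]
grip_width: 0.0856
```

>>> drive_tool(series=[[100,0,-0.004,0,0],[100,0,0,0,0]])

```text
clock: 2.35
position: [0.5793, 0.2359, 0.0741]
tool_rot: [3.133, 0.013, -3.128]
force: [0.7, -0.2, -0.1]
grip_width: 0.0854
```

>>> drive_tool(series=[[100,0,-0.007,0,-0.013]])

```text
clock: 2.45
position: [0.5797, 0.2302, 0.0757]
tool_rot: [3.131, 0.015, -3.14]
force: [0.1, -0.1, 0.1]
grip_width: 0.085
```

>>> drive_tool(series=[[100,0,0,0,0]])

```text
clock: 2.55
position: [0.5804, 0.229, 0.0769]
tool_rot: [3.131, 0.016, 3.141]
force: [0.0, 0.5, 0.5]
grip_width: 0.0851
```

Run:
```python
from h import *
np.set_printoptions(precision=4,suppress=True)
s=bot.observe();print(s)
```

```text
{'clock': 2.55, 'qpos': array([-0.4296,  0.6646, -0.0592,  1.7217,  0.0516,  0.7377,  1.0568]), 'qd': array([-0.0132, -0.012 , -0.0162, -0.0193, -0.0033,  0.0069,  0.0005]), 'joint_efforts': array([ -1.2582, -98.613 ,   0.9815, -29.7854,  -0.1234,  -0.2008,
        -0.013 ]), 'position': array([0.5804, 0.229 , 0.0769]), 'tool_rot': array([3.1313, 0.0162, 3.1413]), 'force': array([0.0118, 0.5129, 0.4811]), 'moment': array([-0.0646,  0.0138,  0.0052]), 'grip_width': 0.08506673493455306}
```

>>> drive_tool(series=[[100,0,0,0,0],[100,0,0,0,0],[100,0,0,0,0]])

```text
clock: 2.85
position: [0.5811, 0.229, 0.0783]
tool_rot: [3.13, 0.018, 3.141]
force: [0.5, -0.0, -0.9]
grip_width: 0.0853
```

Run:
```python
from h import *
np.set_printoptions(precision=4,suppress=True)
for i in range(3):
    a=bot.grab_frame("wrist")
    s=bot.observe();print(s["clock"],s["position"],s["tool_rot"],s["qd"])
save(cv2.resize(a,None,fx=1.5,fy=1.5),"w2.png")
```

```text
2.9 [0.5811 0.229  0.0782] [3.1304 0.0179 3.1407] [-0.0015  0.0037  0.0017  0.0027  0.      0.0001  0.0006]
2.95 [0.581  0.229  0.0781] [3.1305 0.0177 3.1407] [ 0.0014  0.0022 -0.0001  0.0022 -0.0012  0.0007 -0.0006]
3.0 [0.5809 0.229  0.0781] [3.1305 0.0176 3.1408] [-0.0006  0.0031 -0.0002 -0.0014  0.0005  0.001   0.0008]
```

View pics/w2.png

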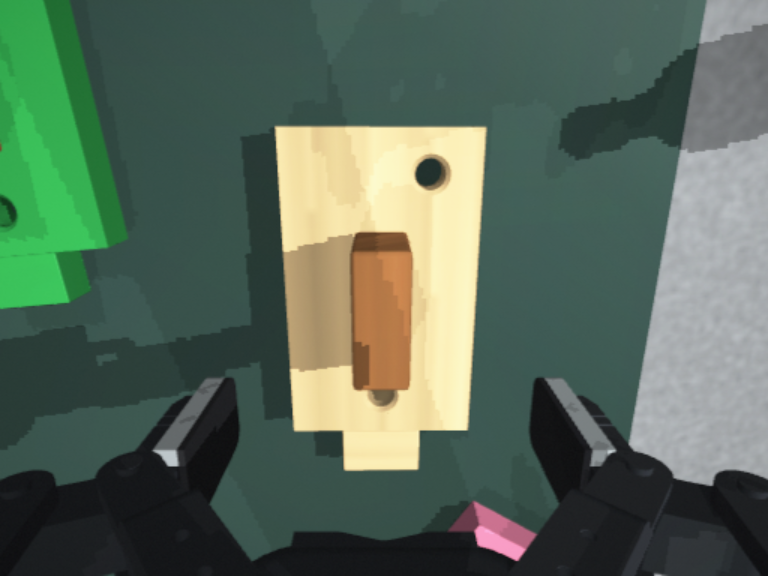

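>>> drive_tool(series=[[100,-0.001,0,-0.006,0],[100,-0.001,0,-0.012,0],[100,0,0,-0.012,0],[100,0,0,-0.008,0],[100,0,0,-0.004,0],[100,0,0,-0.001,0],[100,0,0,0,0]])

```text
clock: 3.7
position: [0.5777, 0.2287, 0.0294]
tool_rot: [3.132, 0.015, 3.141]
force: [0.2, -0.5, 0.6]
grip_width: 0.0855
```

>>> drive_tool(series=[[50,0,0,-0.002,0],[0,0,0,0,0],[0,0,0,0,0],[0,0,0,0,0],[0,0,0,0,0],[0,0,0,0,0]], newtons=80)

```text
clock: 4.3
position: [0.5783, 0.229, 0.0288]
tool_rot: [3.131, 0.017, 3.141]
force: [0.6, -0.1, -4.9]
grip_width: 0.021
```

>>> drive_tool(series=[[0,0,0,0,0],[0,0,0,0,0]])

```text
clock: 4.5
position: [0.5783, 0.229, 0.0287]
tool_rot: [3.131, 0.017, 3.141]
force: [-0.7, -1.0, 0.2]
grip_width: 0.0206
```

>>> drive_tool(series=[[0,0,0,0.006,0],[0,0,0,0.01,0],[0,0,0,0.015,0],[0,0,0,0.02,0],[0,0,0,0.025,0],[0,0,0,0.025,0],[0,0,0,0.015,0],[0,0,0,0.008,0],[0,0,0,0.0,0]])

```text
clock: 5.4
position: [0.5777, 0.2286, 0.1651]
tool_rot: [3.13, 0.019, 3.141]
force: [0.4, -0.5, -3.1]
grip_width: 0.021
```

Run:
```python
from h import *
np.set_printoptions(precision=4,suppress=True)
a=bot.grab_frame("wrist")
s=bot.observe();print(s["clock"],s["position"],s["tool_rot"],s["force"],s["moment"])
np.save("w3.npy",a);save(cv2.resize(a,None,fx=1.5,fy=1.5),"w3.png")
b=bot.grab_frame("scene");save(cv2.resize(b[80:300,220:440],None,fx=2.6,fy=2.6),"s3.png")
```

```text
5.45 [0.5775 0.2285 0.1644] [3.13   0.0184 3.141 ] [ 0.4036 -0.2184 -4.6335] [-0.018   0.001   0.0376]
```

View pics/w3.png

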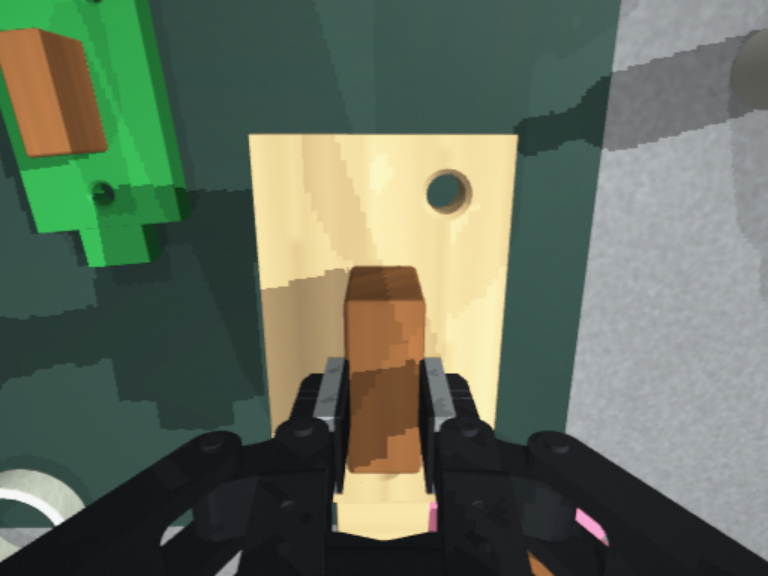

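View pics/s3.png

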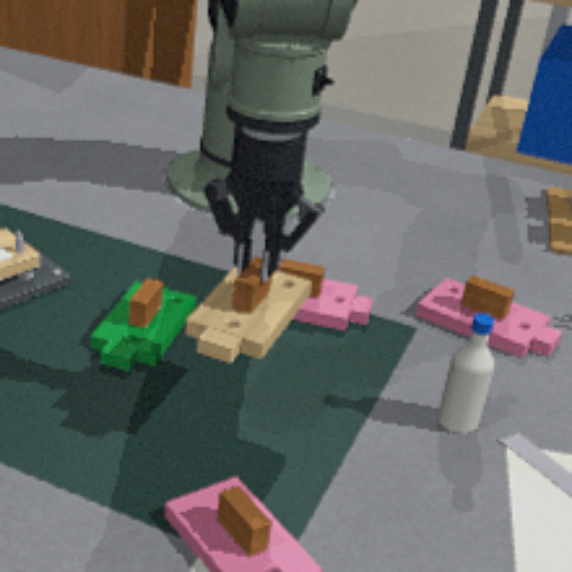

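Run:
```python
from h import *
np.set_printoptions(precision=4,suppress=True)
h=.1644-.0287
M=[(-.075,-.045,.02+h),(-.075,.045,.02+h),(-.055,.022,.02+h),(-.03,-.012,.06+h),(-.03,.012,.06+h)]
P=np.array([(249,134),(517.5,134),(449,192),(345.5,299),(425,299)])/1.5
p,e=fit("wrist",M,P,[.578,.229,0]);print("top",p);print(e)
for n in (3,):
  p,e=fit("wrist",M[:n],P[:n],[.578,.229,0]);print("top",p);print(e)
```

```text
top [0.5757 0.2295 0.004 ]
[[-0.5923 -0.8403]
 [ 1.3135 -1.5053]
 [-0.5507  0.5997]
 [-1.145   0.8462]
 [ 2.3052  0.4752]]
top [0.5761 0.2295 0.0039]
[[-0.4195 -0.0724]
 [ 1.3619 -0.7293]
 [-0.4745  1.319 ]]
```

>>> drive_tool(series=[[0,0.002,-0.015,0.0,-0.02],[0,0.005,-0.03,0.0,-0.035],[0,0.007,-0.04,0.0,-0.035],[0,0.008,-0.045,0.0,-0.035],[0,0.008,-0.045,0.0,-0.035],[0,0.008,-0.045,0.0,-0.035],[0,0.008,-0.045,0.0,-0.035],[0,0.008,-0.045,0.0,-0.035],[0,0.008,-0.045,0.0,-0.035],[0,0.007,-0.035,0.0,-0.035],[0,0.005,-0.025,0.0,-0.035],[0,0.0,-0.01,0.0,-0.02]])

```text
clock: 6.7
position: [0.6417, -0.2192, 0.1508]
tool_rot: [3.137, -0.0, 2.732]
force: [-0.5, -0.1, -4.9]
grip_width: 0.0212
```

>>> drive_tool(series=[[0,0.012,-0.02,0.0,0.0],[0,0,-0.01,0.0,0.0],[0,0,0,0.0,0.0]])

```text
clock: 7.0
position: [0.6512, -0.2521, 0.1477]
tool_rot: [3.139, -0.005, 2.728]
force: [-0.5, 0.3, -4.8]
grip_width: 0.0208
```

Run:
```python
from h import *
np.set_printoptions(precision=4,suppress=True)
s=bot.observe();print(s["clock"],s["position"],s["tool_rot"],s["force"],s["moment"],s["qd"])
a=bot.grab_frame("wrist")
s=bot.observe();print(s["clock"],s["position"],s["tool_rot"],s["force"],s["moment"],s["qd"])
np.save("w4.npy",a);np.save("w4info.npy",np.array(bot.camera_info("wrist")["cam_to_world"]));save(cv2.resize(a,None,fx=1.5,fy=1.5),"w4.png")
```

```text
7.0 [ 0.6512 -0.2521  0.1477] [ 3.1387 -0.0054  2.7275] [-0.5356  0.3405 -4.7971] [0.0427 0.0752 0.0388] [-0.0078  0.0109 -0.0113  0.0016 -0.0021 -0.0033 -0.0074]
7.05 [ 0.6513 -0.2511  0.1476] [ 3.1383 -0.0056  2.7283] [-1.1461  0.0143 -3.2871] [0.0515 0.0639 0.0301] [-0.021  -0.0112 -0.013   0.0092 -0.0029 -0.0008 -0.0065]
```

View pics/w4.png

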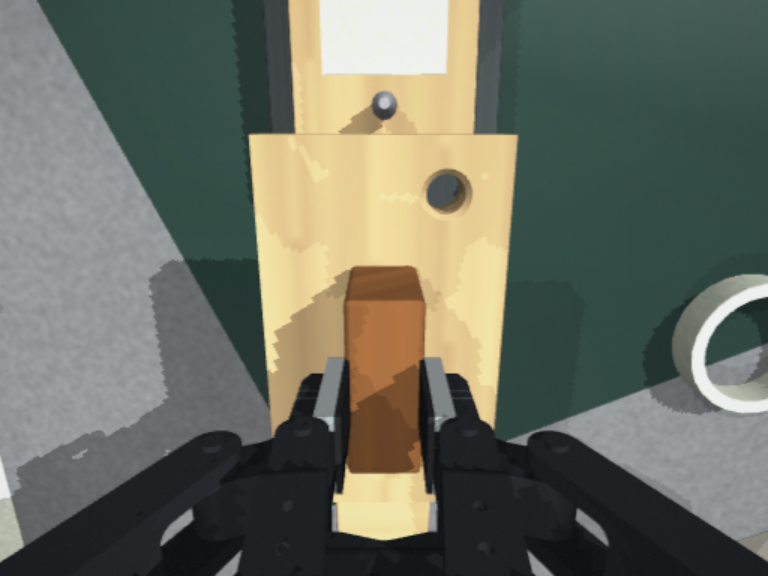

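>>> drive_tool(series=[[0,0.015,-0.007,0.0,0.0],[0,0.025,-0.011,0.0,0.0],[0,0.02,-0.009,0.0,0.0],[0,0.008,-0.003,0.0,0.0],[0,0,0,0.0,0.0],[0,0,0,0.0,0.0]])

```text
clock: 7.65
position: [0.7204, -0.2725, 0.1462]
tool_rot: [3.135, -0.011, 2.735]
force: [-0.4, 0.3, -4.2]
grip_width: 0.021
```

Run:
```python
from h import *
np.set_printoptions(precision=4,suppress=True)
s=bot.observe();print(s["clock"],s["position"],s["tool_rot"],s["force"],s["moment"],s["qd"])
np.save("w5info.npy",np.array(bot.camera_info("wrist")["cam_to_world"]))
a=bot.grab_frame("wrist")
s=bot.observe();print(s["clock"],s["position"],s["tool_rot"],s["force"],s["moment"],s["qd"])
np.save("w5.npy",a);save(cv2.resize(a,None,fx=1.5,fy=1.5),"w5.png")
save(cv2.resize(a[:150,150:350],None,fx=4,fy=4,interpolation=cv2.INTER_CUBIC),"w5c.png")
```

```text
7.65 [ 0.7204 -0.2725  0.1462] [ 3.1345 -0.0107  2.7353] [-0.4446  0.3409 -4.1936] [ 0.025  -0.0181  0.06  ] [-0.0112 -0.0008 -0.0046  0.0055 -0.0023 -0.0025 -0.0031]
7.7 [ 0.7203 -0.2723  0.1462] [ 3.1343 -0.0108  2.7354] [ 0.4684  0.2796 -4.2786] [0.0276 0.0435 0.0013] [ 0.0044 -0.0057  0.0035  0.0006 -0.0011  0.0005  0.0009]
```

View pics/w5c.png

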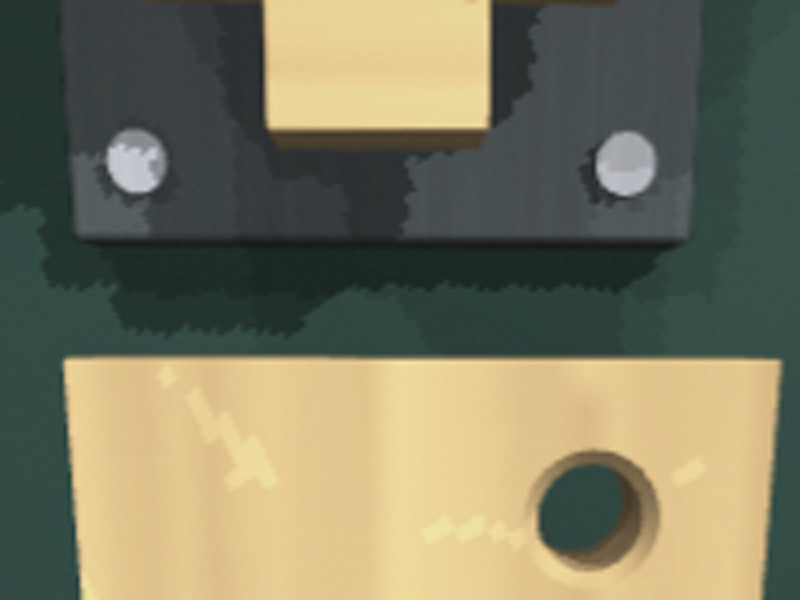

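Run:
```python
from h import *
np.set_printoptions(precision=4,suppress=True)
import h
T4=np.load("w4info.npy");T5=np.load("w5info.npy");ci=bot.camera_info("wrist")
def pz(T,uv,z):
    d=T[:3,:3]@np.array([(uv[0]-ci["cx"])/ci["fx"],(uv[1]-ci["cy"])/ci["fy"],1]);return T[:3,3]+d*(z-T[2,3])/d[2]
b=np.array([.5188,-.1939]);y=-.4068;R=np.array([[np.cos(y),-np.sin(y)],[np.sin(y),np.cos(y)]])
tip=pz(T4,(384.5/1.5,102/1.5),.083);print("dowel wrist",tip[:2],"top says",b+R@[.055,0], "diff in bed frame",R.T@(tip[:2]-b)-[.055,0])
for n,uv,q in [("tl",(490/4+150,129/4),(.1,.02)),("tr",(267/4+150,129/4),(.1,-.02))]:
    w=pz(T5,uv,.053);print(n,R.T@(w[:2]-b)-q)
for n,uv,q in [("jl",(688/4+150,238/4),(.115,.065)),("jr",(76/4+150,238/4),(.115,-.065))]:
    w=pz(T5,uv,.015);print(n,R.T@(w[:2]-b)-q)
a=np.load("w4.npy");save(cv2.resize(a[:150,150:350],None,fx=4,fy=4,interpolation=cv2.INTER_CUBIC),"w4c.png")
```

```text
dowel wrist [ 0.5692 -0.2141] top says [ 0.5693 -0.2157] diff in bed frame [-0.0007  0.0014]
tl [-0.0004  0.0004]
tr [-0.0003  0.0006]
jl [-0.0009 -0.0008]
jr [-0.0007  0.0012]
```

View pics/w4c.png

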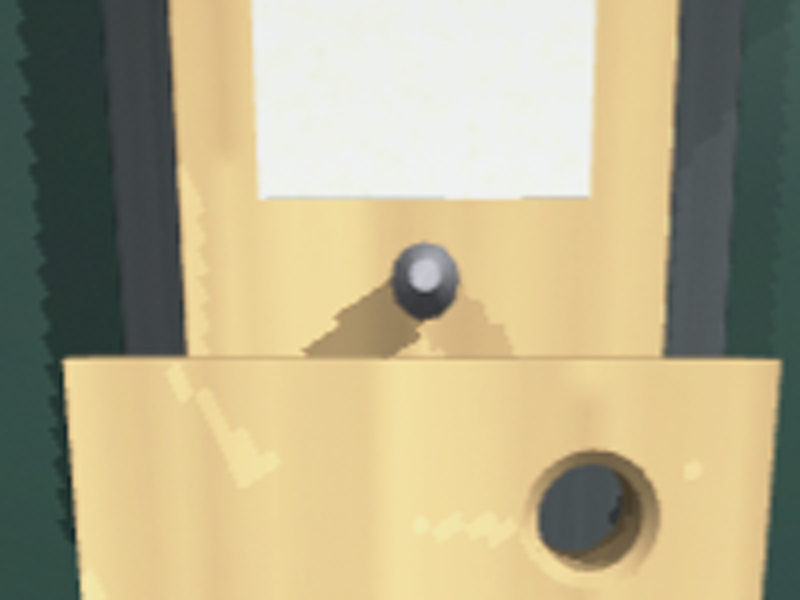

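>>> drive_tool(series=[[0,-0.012,0.005,0.0,0.0],[0,-0.024,0.01,0.0,0.0],[0,-0.032,0.012,0.0,0.0],[0,-0.036,0.014,0.0,0.0],[0,-0.036,0.014,0.0,0.0],[0,-0.028,0.01,0.0,0.0],[0,-0.016,0.006,0.0,0.0],[0,-0.006,0.002,0.0,0.0],[0,0,0,0.0,0.0],[0,0,0,0.0,0.0]])

```text
clock: 8.7
position: [0.518, -0.1913, 0.1483]
tool_rot: [3.132, -0.009, 2.739]
force: [0.6, 0.2, -4.1]
grip_width: 0.0208
```

Run:
```python
from h import *
np.set_printoptions(precision=4,suppress=True)
s=bot.observe();print(s["clock"],s["position"],s["tool_rot"],s["force"],s["moment"])
```

```text
8.7 [ 0.518  -0.1913  0.1483] [ 3.1324 -0.0087  2.7393] [ 0.5818  0.2125 -4.1342] [ 0.0128 -0.0308 -0.0438]
```

>>> drive_tool(series=[[0,0.002,-0.003,-0.006,-0.004],[0,0,0,-0.01,0],[0,0,0,-0.006,0],[0,0,0,-0.002,0],[0,0,0,0,0],[0,0,0,0,0]])

```text
clock: 9.3
position: [0.5217, -0.1951, 0.1205]
tool_rot: [3.133, -0.01, 2.735]
force: [-0.8, -0.6, -4.0]
grip_width: 0.0208
```

Run:
```python
from h import *
np.set_printoptions(precision=4,suppress=True)
s=bot.observe();print(s["clock"],s["position"],s["tool_rot"],s["force"],s["moment"])
a=bot.grab_frame("wrist");np.save("w6.npy",a)
save(cv2.resize(a[:350,100:400],None,fx=1.7,fy=1.7,interpolation=cv2.INTER_CUBIC),"w6.png")
b=bot.grab_frame("scene");save(cv2.resize(b[100:240,140:300],None,fx=4,fy=4,interpolation=cv2.INTER_CUBIC),"s6.png")
```

```text
9.3 [ 0.5217 -0.1951  0.1205] [ 3.1328 -0.0099  2.7349] [-0.7983 -0.6068 -4.0246] [-0.0128 -0.0027 -0.0363]
```

View pics/w6.png

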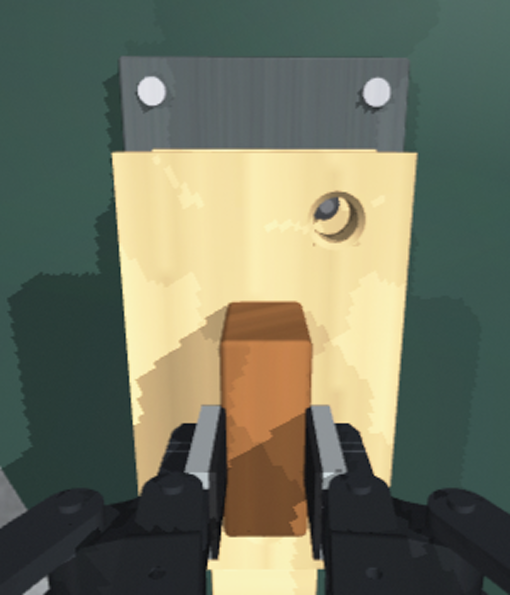

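View pics/s6.png

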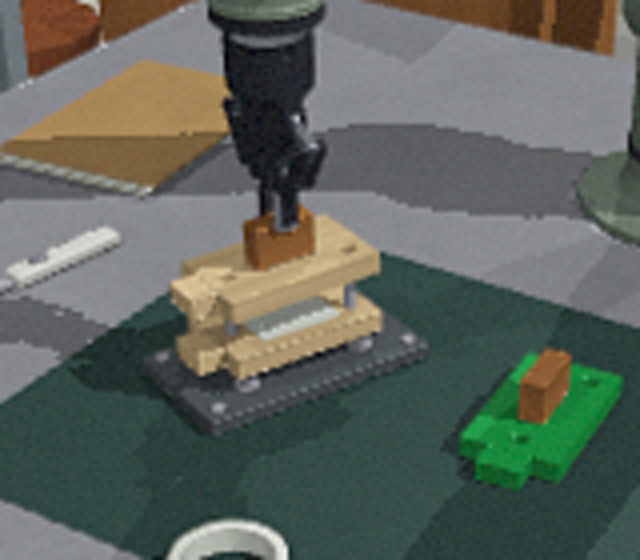

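Run:
```python
from h import *
a=np.load("w6.npy");save(cv2.resize(a[100:155,270:330],None,fx=10,fy=10,interpolation=cv2.INTER_CUBIC),"w6c.png")
```

```text
(no output)
```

View pics/w6c.png

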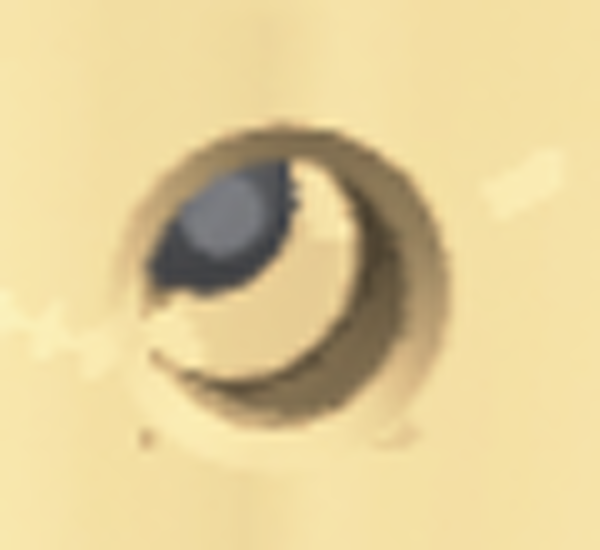

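Run:
```python
from h import *
np.set_printoptions(precision=4,suppress=True)
px=lambda U,V:((U+.5)/10-.5+270,(V+.5)/10-.5+100)
y=-.4068;R=np.array([[np.cos(y),-np.sin(y)],[np.sin(y),np.cos(y)]])
s=bot.observe();print(s["position"],s["clock"])
zb=s["position"][2]-.0287
for dz in (0,.0015):
  ht=atz("wrist",px(282,294),zb+.02+dz);hb=atz("wrist",px(233,253),zb+dz);tp=atz("wrist",px(222,214),.083)
  print("top-bottom of hole (bed frame)",R.T@(ht-hb)[:2],"dowel-hole",R.T@(tp-ht)[:2])
  b=np.array([.5188,-.1939]);print("hole rel",R.T@(ht[:2]-b),R.T@(tp[:2]-b))
```

```text
[ 0.5217 -0.1951  0.1207] 9.4
top-bottom of hole (bed frame) [0.0004 0.0003] dowel-hole [-0.002  0.   ]
hole rel [-0.0532  0.0224] [-0.0552  0.0225]
top-bottom of hole (bed frame) [0.0004 0.0003] dowel-hole [-0.0018  0.0002]
hole rel [-0.0534  0.0222] [-0.0552  0.0225]
```

>>> drive_tool(series=[[0,-0.0015,0.001,0,0],[0,0,0,-0.003,0],[0,0,0,-0.004,0],[0,0,0,-0.003,0]])

```text
clock: 9.8
position: [0.5206, -0.1941, 0.111]
tool_rot: [3.132, -0.008, 2.735]
force: [0.9, -0.5, -4.4]
grip_width: 0.021
```

Run:
```python
from h import *
np.set_printoptions(precision=4,suppress=True)
s=bot.observe();print(s["clock"],s["position"],s["tool_rot"],s["force"],s["moment"])
a=bot.grab_frame("wrist");np.save("w7.npy",a)
save(cv2.resize(a[100:155,270:330],None,fx=10,fy=10,interpolation=cv2.INTER_CUBIC),"w7c.png")
```

```text
9.8 [ 0.5206 -0.1941  0.111 ] [ 3.1325 -0.0077  2.735 ] [ 0.8827 -0.5168 -4.3795] [-0.0897  0.0235 -0.0242]
```

View pics/w7c.png

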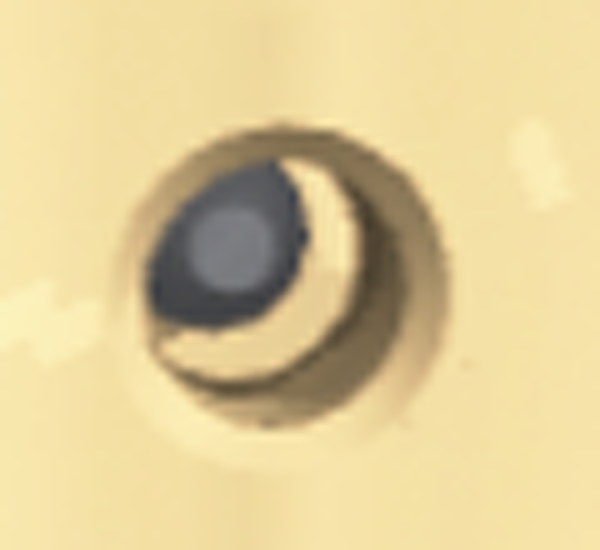

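>>> drive_tool(series=[[0,0,0,-0.004,0],[0,0,0,-0.004,0],[0,0,0,-0.003,0]])

```text
clock: 10.15
position: [0.5204, -0.1941, 0.0987]
tool_rot: [3.133, -0.008, 2.735]
force: [-0.5, -0.3, -3.4]
grip_width: 0.0208
```

Run:
```python
from h import *
np.set_printoptions(precision=4,suppress=True)
s=bot.observe();print(s["clock"],s["position"],s["tool_rot"],s["force"],s["moment"])
a=bot.grab_frame("wrist")
save(cv2.resize(a[100:155,270:330],None,fx=10,fy=10,interpolation=cv2.INTER_CUBIC),"w8c.png")
```

```text
10.15 [ 0.5204 -0.1941  0.0987] [ 3.1325 -0.0082  2.7349] [-0.5426 -0.2941 -3.4027] [-0.0137  0.0369  0.0181]
```

View pics/w8c.png

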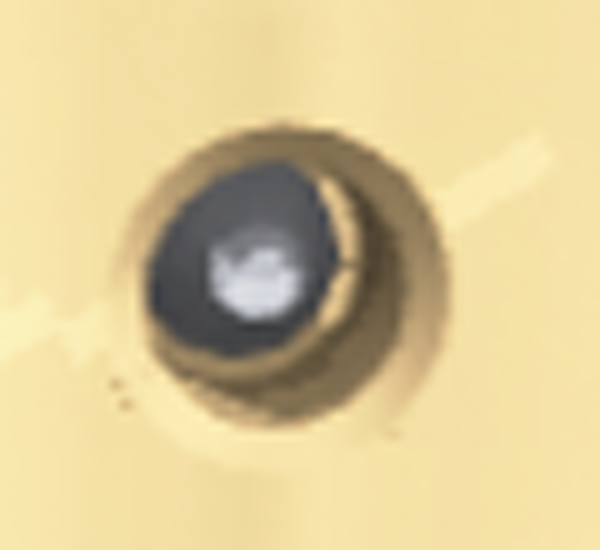

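>>> drive_tool(series=[[0,0,0,-0.004,0],[0,0,0,-0.004,0],[0,0,0,-0.003,0],[0,0,0,-0.001,0]])

```text
clock: 10.6
position: [0.5202, -0.194, 0.085]
tool_rot: [3.133, -0.009, 2.735]
force: [-0.3, -0.5, -3.3]
grip_width: 0.0209
```

>>> drive_tool(series=[[0,0,0,-0.002,0],[0,0,0,-0.002,0],[0,0,0,-0.001,0]])

```text
clock: 10.9
position: [0.5197, -0.1939, 0.08]
tool_rot: [3.133, -0.01, 2.735]
force: [-2.0, 1.3, 4.2]
grip_width: 0.0208
```

>>> drive_tool(series=[[0,0,0,-0.002,0],[0,0,0,-0.002,0]])

```text
clock: 11.1
position: [0.5198, -0.1939, 0.0766]
tool_rot: [3.133, -0.009, 2.735]
force: [-5.3, 1.8, 8.4]
grip_width: 0.0204
```

>>> drive_tool(series=[[0,-0.0005,0,-0.002,0],[0,-0.0005,0,-0.002,0]])

```text
clock: 11.3
position: [0.5198, -0.194, 0.0736]
tool_rot: [3.132, -0.007, 2.735]
force: [-4.0, 2.1, 12.3]
grip_width: 0.0207
```

>>> drive_tool(series=[[0,0,0,-0.002,0],[0,0,0,-0.001,0]])

```text
clock: 11.5
position: [0.5199, -0.194, 0.0717]
tool_rot: [3.132, -0.006, 2.735]
force: [-7.0, 3.1, 14.3]
grip_width: 0.0212
```

>>> drive_tool(series=[[0,-0.001,0.0005,-0.002,0],[0,-0.0005,0,-0.002,0]])

```text
clock: 11.7
position: [0.52, -0.1941, 0.0695]
tool_rot: [3.131, -0.002, 2.735]
force: [-6.5, 3.9, 16.0]
grip_width: 0.0206
```

Run:
```python
from h import *
np.set_printoptions(precision=4,suppress=True)
for i in range(3):
    a=bot.grab_frame("wrist")
    s=bot.observe();print(s["clock"],s["position"],s["tool_rot"],s["force"],s["moment"],s["grip_width"])
save(cv2.resize(a[:350,100:400],None,fx=1.7,fy=1.7,interpolation=cv2.INTER_CUBIC),"w9.png")
b=bot.grab_frame("scene");save(cv2.resize(b[110:230,150:290],None,fx=5,fy=5,interpolation=cv2.INTER_CUBIC),"s9.png")
s=bot.observe();print(s["clock"],s["position"],s["force"])
```

```text
11.75 [ 0.52   -0.194   0.0694] [ 3.1309 -0.0025  2.7346] [-5.0439  2.9289 15.8385] [0.5    0.8577 0.0259] 0.02110132817829183
11.8 [ 0.52   -0.194   0.0695] [ 3.131  -0.0026  2.7346] [-4.874   2.779  16.1972] [0.5544 0.9104 0.0829] 0.021143979284386678
11.85 [ 0.52   -0.194   0.0695] [ 3.131  -0.0026  2.7346] [-5.2009  2.0929 16.1828] [0.562  1.0103 0.0365] 0.020864250040057992
11.9 [ 0.52   -0.194   0.0696] [-6.0866  1.876  16.0525]
```

View pics/w9.png

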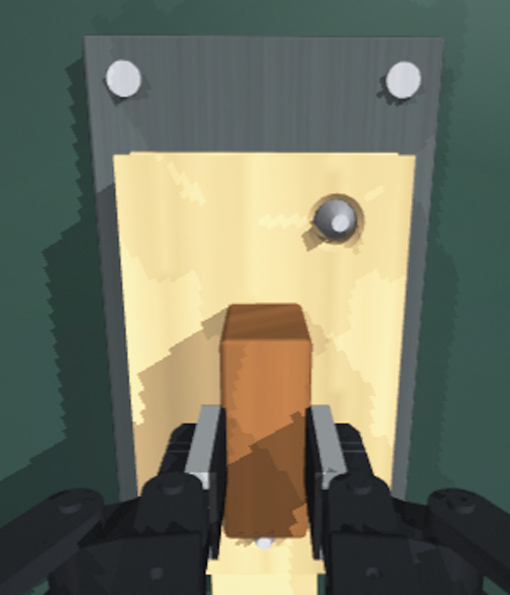

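View pics/s9.png

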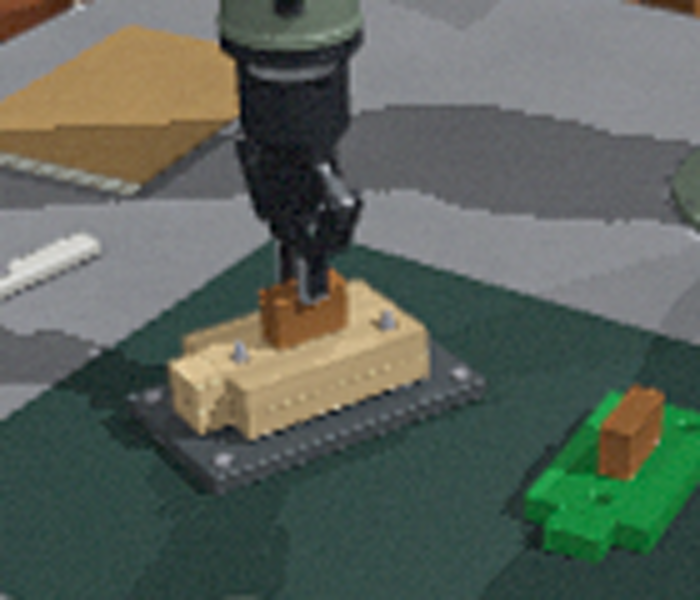

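The mould is closed, with both dowel tips proud and the bed about 12 mm down at 16 N. There is still a side load of about 6 N along the bed's -x, so I'll ease it and check that the plate sits flush.

>>> drive_tool(series=[[0,-0.003,0.001,-0.0015,0]])

```text
clock: 12.0
position: [0.5199, -0.1939, 0.0697]
tool_rot: [3.13, 0.004, 2.735]
force: [11.2, -4.3, 16.1]
grip_width: 0.0211
```

Run:
```python
from h import *
np.set_printoptions(precision=4,suppress=True)
y=-.4068;R=np.array([[np.cos(y),-np.sin(y)],[np.sin(y),np.cos(y)]])
F=[];M=[]
for i in range(2):
    a=bot.grab_frame("wrist");s=bot.observe();print(s["clock"],s["position"],s["tool_rot"],s["grip_width"]);f=s["force"];m=s["moment"]
    print("bed frame F",R.T@f[:2],f[2],"M",R.T@m[:2])
```

```text
12.05 [ 0.5199 -0.1939  0.0697] [3.1302 0.0044 2.7346] 0.020882761762631354
bed frame F [ 5.1406 -1.2802] 16.35112513968273 M [ 0.0996 -1.3253]
12.1 [ 0.5199 -0.1939  0.0698] [3.1302 0.0041 2.7346] 0.021222356544311705
bed frame F [ 5.8776 -0.1474] 16.41732634182047 M [ 0.0554 -1.2804]
```

>>> drive_tool(series=[[0,0.001,-0.0005,-0.0015,0]])

```text
clock: 12.2
position: [0.5204, -0.1942, 0.0691]
tool_rot: [3.13, 0.003, 2.735]
force: [-22.8, 9.3, 16.8]
grip_width: 0.0209
```

Run:
```python
from h import *
np.set_printoptions(precision=4,suppress=True)
y=-.4068;R=np.array([[np.cos(y),-np.sin(y)],[np.sin(y),np.cos(y)]])
for i in range(2):
    b=bot.grab_frame(["top","scene"][i]);s=bot.observe();print(s["clock"],s["position"],s["tool_rot"],s["grip_width"]);f=s["force"];m=s["moment"]
    print("bed frame F",R.T@f[:2],f[2],"M",R.T@m[:2])
    save(b if i==0 else cv2.resize(b[130:230,160:280],None,fx=6,fy=6,interpolation=cv2.INTER_CUBIC),["t10.png","s10.png"][i])
```

```text
12.25 [ 0.5202 -0.1941  0.0688] [3.1301 0.0027 2.7346] 0.020868358834576932
bed frame F [-11.8324  -0.812 ] 17.718583215325804 M [-0.0202  2.3772]
12.3 [ 0.5202 -0.1941  0.0688] [3.1301 0.0028 2.7345] 0.021514635342356182
bed frame F [-11.6878  -0.8072] 17.265091534049365 M [0.0879 2.3977]
```

View pics/s10.png

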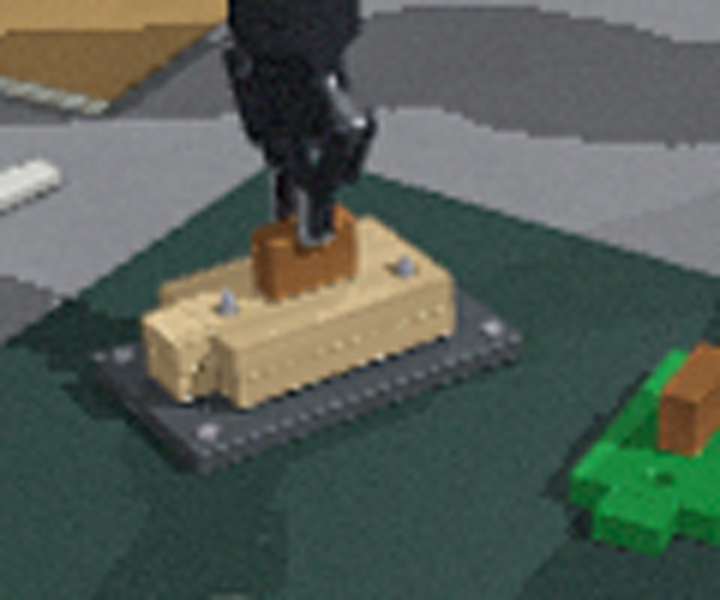

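View pics/t10.png

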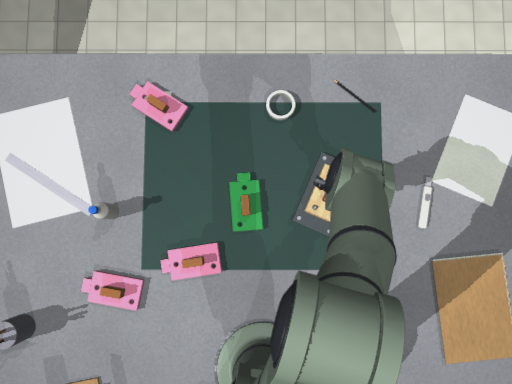

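The bystanders are unmoved: tape at (281,104), glue at (98,211), cutter at (426,203). My last shift went the wrong way and raised the side load to 12 N. I'll relieve it.

>>> drive_tool(series=[[0,-0.0018,0.0007,-0.001,0]])

```text
clock: 12.4
position: [0.5201, -0.194, 0.069]
tool_rot: [3.13, 0.007, 2.734]
force: [6.8, -3.5, 16.8]
grip_width: 0.0212
```

Run:
```python
from h import *
np.set_printoptions(precision=4,suppress=True)
y=-.4068;R=np.array([[np.cos(y),-np.sin(y)],[np.sin(y),np.cos(y)]])
for i in range(3):
    b=bot.grab_frame("wrist");s=bot.observe();print(s["clock"],s["position"],s["tool_rot"],s["grip_width"]);f=s["force"];m=s["moment"]
    print("bed frame F",R.T@f[:2],f[2],"M",R.T@m[:2])
save(cv2.resize(b,None,fx=1.5,fy=1.5),"w11.png")
```

```text
12.45 [ 0.5202 -0.1941  0.0692] [3.1296 0.0073 2.7344] 0.021047369194261457
bed frame F [ 0.0997 -1.3199] 17.120708437401372 M [-0.0692 -0.1067]
12.5 [ 0.5202 -0.194   0.0692] [3.1296 0.007  2.7344] 0.021206489005900747
bed frame F [ 0.1237 -0.3319] 16.097551756092756 M [-0.1564 -0.0717]
12.55 [ 0.5202 -0.194   0.0692] [3.1296 0.0069 2.7343] 0.020753901690023342
bed frame F [-0.2546 -0.6246] 16.3369645593843 M [-0.0906 -0.0727]
```

View pics/w11.png

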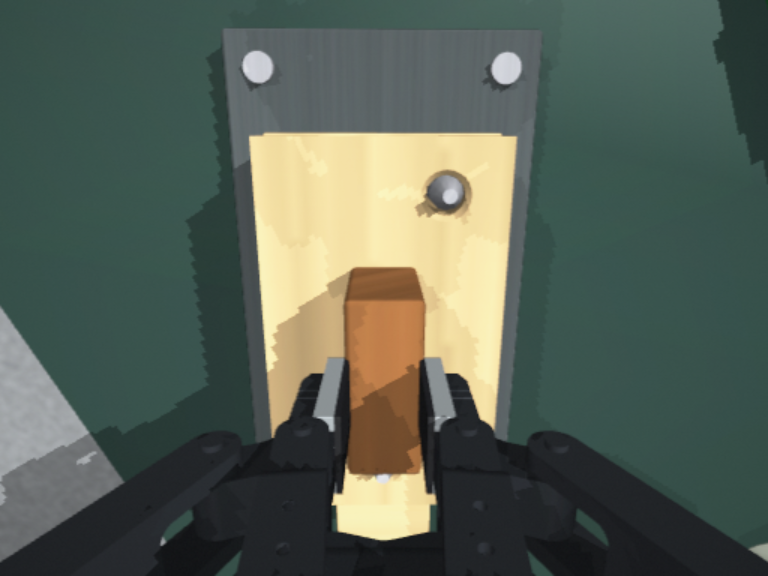

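Run:
```python
from h import *
bot.job_done();s=bot.observe();print(s["clock"],s["position"],s["force"],s["grip_width"])
```

```text
the job is handed in; nothing more can be done
the job is handed in; nothing more can be done
```

I gripped the plywood-coloured top half by its handle, fitted it over both dowels tongue over tongue, and pressed the pair down. I handed the job in at about 12.6 s with the gripper still holding and pressing.

- **Depth:** in the last checks the push was steady at 16–17 N and the tool was about 12.5 mm below where the mould closes. The force suggests 11–12 mm; both are well past half of the 14 mm travel and short of the stop.
- **Flush fit:** both dowel tips stood proud of the plate and no gap showed in the scene view. With the side load removed, almost no moment was left, so the plate is not resting on one edge.
- **Bystanders:** the glue bottle, tape roll and cutter were unmoved in the top view.

**What went less well:**
- The tool tilted by up to about 0.02 rad during moves, which I could not correct directly. The plate still seated flat.
- One small sideways shift went the wrong way while pressing and briefly put up to about 25 N of side load on the dowels. I relieved it to under 1 N before handing in.

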